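Hold a freshly glued rubber stamp in the spring clamp

TASK

The rubber stamp's wooden block has just been glued: gripping it gently (no more than 15 N a finger), stand it upright in the seat of the small clamp jig, its block lengthwise between the two rails, and let go of it. Then push the clamp's upright black handle toward the fence until its pointer stands between the two raised marks, the sprung pad pressing the stamp against the fence, keep it there for at least three seconds, and finish while still holding it there, as it springs back when let go. Leave the glue stick, the tape roll and the binder clip where they are.

Things in the scene. Friction and masses are not known exactly. Their poses are not given: they have to be found in the camera images.
- stamp: wooden rubber stamp (the only one), standing; about 35 g. Block 20 mm (x) by 46 mm (y) by 17 mm high; above it a wooden handle about 20 x 20 mm, slightly waisted, up to 71 mm. Origin at the centre of its underside, z up, y along the block. Either way round will do in the seat. Good grip: handle, from above, 48 mm above the origin
- clamp: grey clamp jig with aluminium rails, fixed on the desk, base plate 195 x 90 x 8 mm. Origin on the desk top, z up, x along the slide toward the fence. In its frame, mm: seat floor z 8; rails x 25..85, 27 apart about y = 0, flared, tops z 19; fence face x 85, top z 26; pad face at rest x 15, top z 24 (70 mm free for the 46 mm block); raised dark marks x -15 and -7, on the -y side of the slide
- clamp_seat (a point): point on the seat floor at x = 55 mm, y = 0, z = 8 mm of the clamp, where to stand the stamp's origin (stamp's y axis along the clamp's x axis, either way); axes as the clamp's
- jaw (a joint): carriage travel toward the fence (clamp +x), m: 0 at rest, 0.042 at its stop. A return spring drives it back (1.2 N + 40 N/m). The pointer passes the first mark at 0.030 and the second at 0.038; 0.034 is midway. With the stamp seated, pad, stamp and fence are tight at about 0.024, beyond which the pad's spring adds 600 N/m: about 9 N at 0.034
- jaw_handle (a point): middle of the top edge of the rear face (away from the fence) of the upright black handle plate on the carriage; moves with it. Plate 12 mm thick (x), 44 mm wide (y), from 26 to 70 mm above the desk; at rest this point is at x -51, y 0, z 70 mm of the clamp. Push the rear face toward the fence, or pinch the plate from above across its thickness
- pad: black rubber pad on a sprung rod in front of the carriage, 8 x 24 x 14 mm; yields up to 22 mm toward the carriage. Its origin is at the clamp's origin at rest and shifts along x with the pad
- glue_stick: bystander: glue stick standing, 28 mm diameter, 88 mm high, origin under its centre
- tape_roll: bystander: roll of white tape lying flat, 64 mm diameter, 18 mm high, origin under its centre
- binder_clip: bystander: black binder clip standing on its spine, 22 x 32 x 45 mm, origin under its centre
There are look-alikes about, which are no part of the job. Several things have the shape of the stamp; the one meant has the colours described above.

How it is judged:
By the outcome, as a careful person would: the job done as asked, in the order asked, and still so for the second after the job is handed in, while the arm keeps its last pose, push and grip.
It also fails if it takes over 59 s, if anything falls off the work surface, if the arm or the gripper's body presses on something with over 40 N, if the wrist force passes 120 N, or if a joint passes its speed limit or range.

ROBOT

A 6-joint arm with a two-finger parallel gripper is mounted at the origin on a cart in front of the work surface, level with it; the furniture and walls round the work are solid. World frame = base frame: x ahead of the robot, y to its left, z up, the work surface at z = 0. Lengths are in m, angles in rad, forces in N, time in s.
With the tool pointing down it reaches from about 0.25 to 0.725 m from the base axis. Payload 4 kg.
Tool frame: the origin (TCP) lies midway between the tips of the shut fingers; the grasp point (between the pads) lies 19 mm behind it; z points along the fingers, y is the line along which they close (so a half turn about z gives the same grasp; the last joint's range is limited). The gripper opens to 85 mm and grips with 20 to 120 N. Pads are 22 mm wide; open, the fingers measure 114 mm over their backs; the gripper's body (76 mm by 85 mm) begins 54 mm behind the grasp point. The pads swing forward as they close: fully open they stand 13 mm farther back than shut.
Start: joints at [1.28, 0.241, 0.005, 1.335, 0, 1.571], TCP at [0.143, 0.479, 0.231] pointing down, gripper open.
Joint ranges: [-2.72, 2.72], [-1.05, 1.87], [-1.09, 1.28], [-1.99, 2.15], [-1.42, 1.44], [-3.14, 3.14]. Speed limits (rad/s): [2.79, 2.79, 3.14, 3.14, 3.14, 3.14].

INTERFACE

Orientations are given as a unit quaternion [x, y, z, w].
In Python, from workcell import get_obs, imaging, workorder gives the robot as it stands.
- The arm moves only by the shell command python3 -m jog 'ROWS'. ROWS is a JSON list of rows, 1 to 10 of them, each an object with the fields rot (a list: a rotation vector rx, ry, rz in rad), xyz (a list: dx, dy, dz in m), aperture (the finger opening in m); a field left out counts as zero (the opening has to be given); each row is the pose to reach, as a shift and turn from the pose commanded when the command began, along the tool's axes at that moment; what a row does not reach only later rows make up. A row lasts 1/8 s, in which the tool goes at most 0.0625 m and 0.188 rad, less where a joint would pass 70% of its speed; a pose out of reach is approached as far as the arm can. The fingers move at their own pace and stop on an object; the grip force is fixed at half the most. Time passes only in rows, so rows that do not move let the fingers close. It prints the time, the measured TCP pose, the force, the opening and the grip force at its end. Input that does not fit is refused with a message, and nothing moves.
- get_obs(): the state, without advancing time (a new reading comes with each control period).
- imaging.camera(name): name is "scene" or "top"; returns (picture, depth): 400x640x3 uint8, red, green, blue; 400x640 float32, m along the optical axis (not along the pixel's ray), 0 where there is no reading.
- imaging.calibration(name): a dict with "mtx" (3x3 intrinsics, pixels), "R" (3x3) and "t" (3): a world point X has camera coordinates R X + t. Camera axes: x right, y down, z forward; pixel columns grow to the right and rows downward; lengths in m; the calibration is good to about 2 mm. A picture is of the moment at which its call begins. calibration takes no time and is no camera call.
- workorder.job_done(): hands the job in; it is judged then, once.
The state is a dict: "clock": time; "joint_pos": joint angles; "joint_vel": joint speeds; "tau": joint torques, N m; "eef_pos": TCP position; "tool_rot": TCP orientation; "ft_force": force on the tool from outside, world axes, zero at the start; "ft_torque": the same for the moment, N m; "grip_width": finger opening in m; "grasp_force": force on a finger pad.
Only numpy, scipy, OpenCV 4.12 (cv2) and the standard library are available. Lean on these libraries where they do the work, as an engineer would, in place of code of your own. Each camera call takes 0.05 s, during which the arm holds its last target. There are 200 camera calls.

## Working session

There is one attempt and no reset: what is moved stays moved. The work goes in short steps, Python scripts to look and compute and a shell command to move; the robot and the scene stay as the last step left them, time stands still between calls to the robot, and variables do not carry over. Pictures are saved under pics/ and viewed, at most 10 in all, crops included, and the job is handed in when it is done.

```bash
ls; mkdir -p pics; python3 - <<'E'
from workcell import get_obs, imaging
import cv2,numpy as np
o=get_obs();print({k:np.round(v,3).tolist() for k,v in o.items()})
for n in("top","scene"):
    p,d=imaging.camera(n);cv2.imwrite(f"pics/{n}0.png",p[:,:,::-1]);np.save(f"pics/{n}0.npy",d)
    c=imaging.calibration(n);print(n,{k:np.round(v,3).tolist() for k,v in c.items()})
E
```

```text
pics
{'clock': 0.0, 'joint_pos': [1.28, 0.241, 0.004, 1.335, 0.0, 1.571], 'joint_vel': [-0.001, -0.0, -0.0, 0.0, -0.001, 0.001], 'tau': [-0.001, -37.232, 25.241, 0.017, -0.0, -0.0], 'eef_pos': [0.143, 0.478, 0.23], 'tool_rot': [0.145, 0.989, -0.001, -0.0], 'ft_force': [0.473, 0.088, 0.284], 'ft_torque': [0.034, -0.03, -0.027], 'grasp_force': 0.0, 'grip_width': 0.085}
top {'mtx': [[440.257, 0.0, 314.928], [0.0, 440.257, 207.504], [0.0, 0.0, 1.0]], 'R': [[0.016, -1.0, 0.016], [-0.986, -0.019, -0.167], [0.167, -0.014, -0.986]], 't': [-0.11, 0.518, 1.111]}
scene {'mtx': [[460.621, 0.0, 305.929], [0.0, 460.621, 191.173], [0.0, 0.0, 1.0]], 'R': [[0.871, -0.491, 0.005], [-0.183, -0.333, -0.925], [0.456, 0.805, -0.38]], 't': [-0.478, 0.146, 0.802]}
```

View pics/top0.png

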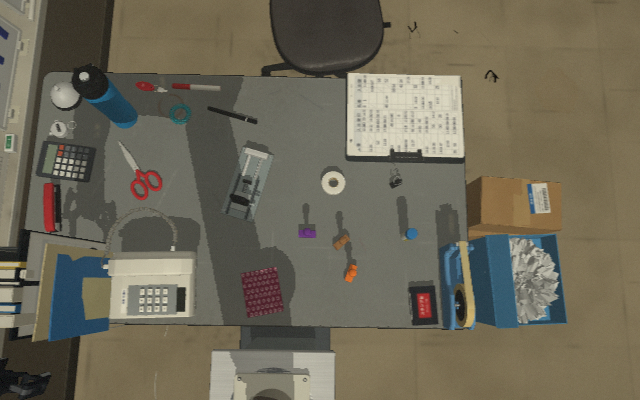

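View pics/scene0.png

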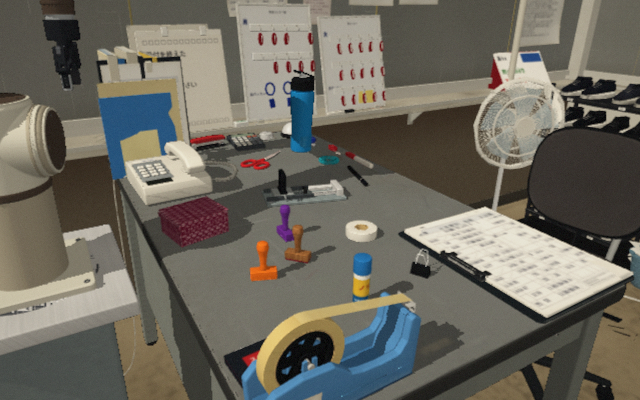

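The top view shows three stamp shapes: purple (307,232), brown/wooden (341,241) and orange (351,271). In the scene view they are at (286,222), (297,245) and (263,262). The brown one fits "wooden", so I'll confirm it in a crop. The clamp is at (248,180) in top.

```bash
cat > h.py <<'E'
import cv2,numpy as np
from workcell import get_obs, imaging
def cloud(n,d):
    c=imaging.calibration(n);K,R,t=map(np.array,(c["mtx"],c["R"],c["t"]))
    v,u=np.mgrid[:400,:640];P=np.stack([(u-K[0,2])/K[0,0]*d,(v-K[1,2])/K[1,1]*d,d],-1)
    return (P-t)@R
def proj(n,X):
    c=imaging.calibration(n);K,R,t=map(np.array,(c["mtx"],c["R"],c["t"]))
    p=(np.atleast_2d(X)@R.T+t)@K.T;return p[:,:2]/p[:,2:]
E
python3 - <<'E'
from h import *
t=cv2.imread("pics/top0.png");s=cv2.imread("pics/scene0.png")
a=cv2.resize(t[130:230,210:310],(400,400),interpolation=2);b=cv2.resize(s[190:290,240:340],(400,400),interpolation=2)
cc=cv2.resize(s[160:210,255:355],(400,200),interpolation=2);e=cv2.resize(t[215:290,290:365],(200,200),interpolation=2)
cv2.imwrite("pics/crop0.png",np.vstack([np.hstack([a,b]),np.hstack([cc,e,np.zeros((200,200,3),np.uint8)])]))
for n,(x0,x1,y0,y1) in {"top":(330,350,230,252),"scene":(282,314,222,266)}.items():
    im=cv2.imread(f"pics/{n}0.png");P=cloud(n,np.load(f"pics/{n}0.npy"))
    h=cv2.cvtColor(im,cv2.COLOR_BGR2HSV);m=np.zeros((400,640),bool);m[y0:y1,x0:x1]=1
    m&=(h[...,1]>110)&(h[...,0]<20)&(P[...,2]>.004)
    Q=P[m];print(n,len(Q))
    for lo,hi in((.004,.015),(.013,.021),(.025,.05),(.05,.066),(.066,.08)):
        q=Q[(Q[:,2]>lo)&(Q[:,2]<hi)]
        if len(q)>2: print(lo,len(q),q.mean(0).round(4),q.min(0).round(4),q.max(0).round(4))
    q=Q[(Q[:,2]>.004)&(Q[:,2]<.021)]
    if len(q)>8:
        r=cv2.minAreaRect((q[:,:2]*1000).astype(np.float32));print(r)
E
```

```text
top 116
0.004 13 [ 0.438  -0.1781  0.0137] [ 0.4224 -0.1911  0.0108] [ 0.4552 -0.1591  0.0148]
0.013 63 [ 0.4318 -0.1703  0.0168] [ 0.4143 -0.1934  0.0135] [ 0.4522 -0.151   0.0202]
0.05 14 [ 0.4293 -0.1684  0.0626] [ 0.4242 -0.1787  0.0555] [ 0.4362 -0.1611  0.0656]
0.066 34 [ 0.4341 -0.1717  0.0689] [ 0.4258 -0.1786  0.0661] [ 0.4412 -0.1632  0.0738]
((433.6209411621094, -172.20904541015625), (17.268625259399414, 45.61941909790039), 42.237674713134766)
scene 449
0.004 174 [ 0.4285 -0.1804  0.0106] [ 0.4095 -0.1987  0.0041] [ 0.4536 -0.1544  0.015 ]
0.013 138 [ 0.4307 -0.1773  0.0153] [ 0.4109 -0.1969  0.013 ] [ 0.4514 -0.1544  0.0209]
0.025 72 [ 0.4292 -0.1792  0.0383] [ 0.4238 -0.1846  0.0251] [ 0.4359 -0.1739  0.0496]
0.05 85 [ 0.4285 -0.1802  0.0591] [ 0.4212 -0.1854  0.0503] [ 0.4399 -0.1652  0.0659]
0.066 29 [ 0.4306 -0.1759  0.0673] [ 0.4243 -0.1822  0.066 ] [ 0.4391 -0.169   0.0685]
((431.5816650390625, -175.2683868408203), (23.364978790283203, 44.86585998535156), 41.00301742553711)
```

View pics/crop0.png

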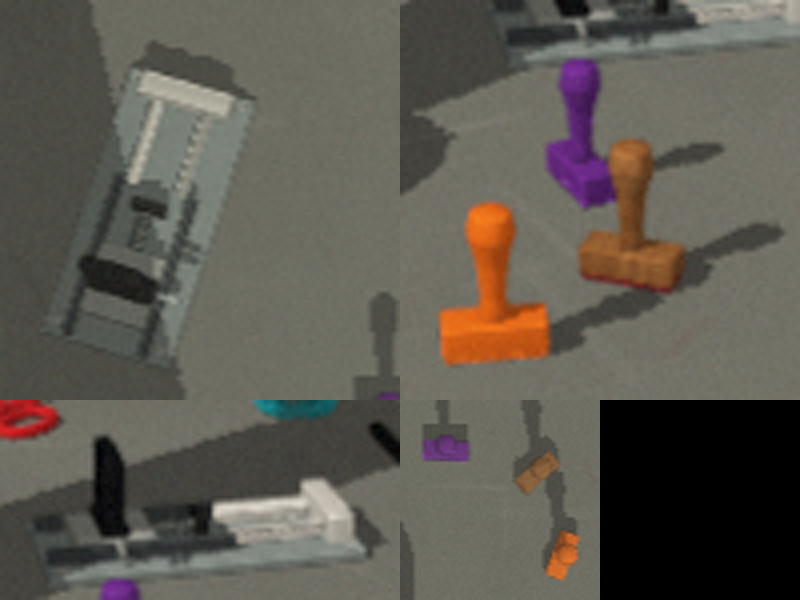

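The crop shows that the brown stamp (341,241 top; 297,245 scene) has wood grain and a red rubber sole. It is the wooden one; the purple and orange ones are look-alikes. Next I'll measure the clamp pose.

```bash
python3 - <<'E'
from h import *
for n,(x0,x1,y0,y1) in {"top":(215,280,135,225),"scene":(260,352,165,208)}.items():
    P=cloud(n,np.load(f"pics/{n}0.npy"));m=np.zeros((400,640),bool);m[y0:y1,x0:x1]=1
    im=cv2.imread(f"pics/{n}0.png")
    Q=P[m];g=cv2.cvtColor(im,cv2.COLOR_BGR2GRAY)[m];print(n)
    desk=Q[np.abs(Q[:,2])<.0035];print("desk",len(desk),desk[:,2].mean())
    for k,s in {"plate":(Q[:,2]>.0045)&(Q[:,2]<.012),"all":(Q[:,2]>.0045)&(Q[:,2]<.03),"fence":(Q[:,2]>.0215)&(Q[:,2]<.03)&(g>120),"handle":(Q[:,2]>.06)&(Q[:,2]<.08)}.items():
        q=Q[s];r=cv2.minAreaRect((q[:,:2]*1000).astype(np.float32))
        print(k,len(q),q.mean(0).round(4),np.round(r[0],1),np.round(r[1],1),round(r[2],2))
P=cloud("top",np.load("pics/top0.npy"));im=cv2.imread("pics/top0.png");h=cv2.cvtColor(im,cv2.COLOR_BGR2HSV)
for k,(x0,x1,y0,y1) in {"purple":(295,318,215,245),"orange":(343,360,258,285)}.items():
    q=P[y0:y1,x0:x1].reshape(-1,3);q=q[q[:,2]>.01];print(k,q.mean(0).round(3),q.min(0).round(3),q.max(0).round(3))
E
```

```text
top
desk 3104 -0.0001908810602011606
plate 1322 [0.5909 0.0843 0.0078] [601.1  83.1] [247.2 173.7] 3.1
all 2141 [0.5893 0.0847 0.0122] [601.1  83.1] [247.2 173.7] 3.1
fence 137 [0.6648 0.0624 0.0253] [606.8  78.2] [ 63.4 149.3] 76.57
handle 82 [0.5379 0.0999 0.0688] [538.8 100.2] [43.6 12. ] 75.97
scene
desk 2071 -0.0021063115475535034
plate 637 [0.5863 0.0699 0.0073] [625. 143.] [276.9 254.6] 58.68
all 1236 [0.584  0.0738 0.0121] [625. 143.] [276.9 254.6] 58.68
fence 65 [0.6665 0.058  0.0233] [667.2  59.4] [63.3 15.4] 73.71
handle 73 [0.5056 0.0341 0.0661] [496.3  13.1] [225.1  16.2] 64.9
purple [ 0.451 -0.08   0.06 ] [ 0.327 -0.103  0.011] [ 0.464 -0.057  1.183]
orange [ 0.352 -0.194  0.044] [ 0.327 -0.212  0.011] [ 0.376 -0.085  1.183]
```

```bash
python3 - <<'E'
from h import *
from scipy.optimize import minimize
n="top";d=cv2.medianBlur(np.load("pics/top0.npy"),3);P=cloud(n,d);R0=P[130:230,205:290]
def comp(lo,hi,dd=R0):
    m=((dd[...,2]>lo)&(dd[...,2]<hi)).astype(np.uint8);k,l,s,_=cv2.connectedComponentsWithStats(m);i=1+np.argmax(s[1:,4]);return dd[l==i]
A=comp(.004,.08);low=A[A[:,2]<.012]
r=cv2.minAreaRect((low[:,:2]*1000).astype(np.float32));print("plate",r)
for a in (-13.5,-14,-14.5,-15,-15.5):
    a_=np.radians(a);L=(low[:,:2])@np.array([[np.cos(a_),-np.sin(a_)],[np.sin(a_),np.cos(a_)]])*1000
    q=np.percentile(L,[.7,99.3],axis=0);print(a,q.round(1).tolist(),(q[1]-q[0]).round(1))
def show(k,lo,hi):
    B=comp(lo,hi);r=cv2.minAreaRect((B[:,:2]*1000).astype(np.float32));print(k,len(B),B.mean(0).round(4),r)
show("fence",.0225,.03);show("handle",.058,.08)
# rails
rl=A[(A[:,2]>.015)&(A[:,2]<.0215)]
a_=np.radians(-14.3);C=np.array([[np.cos(a_),-np.sin(a_)],[np.sin(a_),np.cos(a_)]])
L=A@np.block([[C,np.zeros((2,1))],[np.zeros((1,2)),1]])*1000
for x0 in range(int(L[:,0].min()),int(L[:,0].max()),12):
    s=L[(L[:,0]>=x0)&(L[:,0]<x0+12)];ys=np.arange(np.floor(L[:,1].min()),L[:,1].max(),4)
    print(x0,[int(round(np.median(t))) if len(t:=s[(s[:,1]>=y)&(s[:,1]<y+4),2]) else None for y in ys])
print(ys[0])
E
```

```text
plate ((589.5408935546875, 86.54838562011719), (91.58399963378906, 195.5485076904297), 74.21746826171875)
-13.5 [[456.1, 175.1], [646.1, 267.9]] [190.   92.8]
-14 [[454.2, 180.4], [643.9, 272.2]] [189.7  91.8]
-14.5 [[452.4, 185.7], [641.7, 276.5]] [189.3  90.8]
-15 [[450.3, 191.0], [639.8, 280.8]] [189.5  89.8]
-15.5 [[448.2, 195.9], [638.0, 285.4]] [189.8  89.5]
fence 121 [0.6707 0.0609 0.0252] ((671.111572265625, 62.3653678894043), (63.87369155883789, 15.937143325805664), 75.27655792236328)
handle 84 [0.5379 0.1002 0.0678] ((538.7317504882812, 100.31903839111328), (43.35125732421875, 12.727828025817871), 73.57856750488281)
451 [None, 6, 7, 6, 9, 12, 15, 8, 7, 7, 8, 8, 8, 7, 7, 7, 8, 7, 10, 11, 11, 8, 8, 6]
463 [None, 7, 8, 8, 9, 14, 16, 10, 9, 8, 7, 9, 8, 8, 9, 9, 9, 9, 16, 18, 11, 10, 7, 5]
475 [None, 5, 7, 5, 7, 16, 18, 19, 19, 19, 19, 20, 21, 20, 20, 20, 19, 20, 19, 18, 9, 8, 8, 6]
487 [None, 7, 9, 12, 9, 18, 22, 44, 65, 53, 68, 56, 59, 65, 58, 59, 63, 24, 19, 18, 9, 8, 8, 6]
499 [None, 8, 9, 7, 10, 17, 21, 27, 41, 66, 63, 69, 67, 67, 45, 69, 70, 43, None, None, None, 9, 8, 6]

[... 393 characters left out ...]
, 9, 8, 9, 9, 9, 9, 11, 16, 12, 8, 8, 7, 6]
571 [6, 8, 9, 9, 8, 7, 9, 17, 12, 8, 8, 7, 7, 8, 8, 14, 16, 11, 10, 9, 9, 8, 6, None]
583 [6, 6, 7, 8, 8, 8, 11, 17, 14, 8, 8, 8, 7, 8, 8, 14, 16, 8, 8, 8, 7, 7, 7, None]
595 [6, 7, 8, 8, 8, 7, 10, 18, 11, 9, 8, 7, 8, 7, 8, 15, 16, 9, 6, 7, 8, 7, 6, None]
607 [7, 8, 8, 8, 8, 8, 11, 17, 10, 8, 8, 7, 7, 7, 8, 14, 15, 7, 6, 6, 7, 7, 6, None]
619 [8, 8, 8, 10, 13, 10, 19, 22, 14, 13, 12, 13, 8, 10, 14, 17, 17, 18, 10, 9, 9, 8, 6, None]
631 [8, 9, 7, 15, 26, 25, 25, 27, 26, 25, 25, 26, 25, 25, 25, 25, 26, 25, 26, 24, 10, 8, 7, 5]
643 [5, 9, 8, 5, None, None, None, None, None, None, None, 22, None, 21, 22, None, 23, None, None, 6, 9, 7, None, None]
181.0
```

```bash
cat >> h.py <<'E'
from scipy.spatial.transform import Rotation as Ro
def go(x,y,z,yaw):  # shift in tool axes + turn to put TCP there, pointing down, tool y at yaw deg
    o=get_obs();r=Ro.from_quat(o["tool_rot"]);a=np.radians(yaw)
    Y=np.array([np.cos(a),np.sin(a),0]);Z=np.array([0,0,-1.]);T=Ro.from_matrix(np.stack([np.cross(Y,Z),Y,Z],1))
    print("t",round(float(o["clock"]),2),"rot",(r.inv()*T).as_rotvec().round(4),"shift",r.inv().apply(np.array([x,y,z])-o["eef_pos"]).round(4))
E
python3 -c "
from h import *
go(.4335,-.172,.15,42)"
```

```text
t 0.1 rot [-1.80e-03  5.00e-04  5.47e-01] shift [-0.4646 -0.5398  0.0815]
```

```bash
python3 -m jog '[{"rot": [0,0,0.547],"xyz": [-0.465,-0.54,0.081],"aperture": 0.045},{"rot": [0,0,0.547],"xyz": [-0.465,-0.54,0.081],"aperture": 0.045},{"rot": [0,0,0.547],"xyz": [-0.465,-0.54,0.081],"aperture": 0.045},{"rot": [0,0,0.547],"xyz": [-0.465,-0.54,0.081],"aperture": 0.045},{"rot": [0,0,0.547],"xyz": [-0.465,-0.54,0.081],"aperture": 0.045},{"rot": [0,0,0.547],"xyz": [-0.465,-0.54,0.081],"aperture": 0.045},{"rot": [0,0,0.547],"xyz": [-0.465,-0.54,0.081],"aperture": 0.045},{"rot": [0,0,0.547],"xyz": [-0.465,-0.54,0.081],"aperture": 0.045},{"rot": [0,0,0.547],"xyz": [-0.465,-0.54,0.081],"aperture": 0.045},{"rot": [0,0,0.547],"xyz": [-0.465,-0.54,0.081],"aperture": 0.045}]'; python3 -c "
from h import *
go(.4335,-.172,.15,42)"
```

```text
clock: 1.35
eef_pos: [0.397, -0.0901, 0.1604]
tool_rot: [0.407, 0.913, 0.0, 0.0]
ft_force: [0.4, 0.9, -0.3]
grip_width: 0.045
grasp_force: 0.0
t 1.35 rot [ 0.0005 -0.     -0.0007] shift [-0.0853 -0.0276  0.0104]
```

```bash
python3 -m jog '[{"xyz": [-0.07,-0.022,0.01],"aperture": 0.045},{"xyz": [-0.07,-0.022,0.01],"aperture": 0.045},{"xyz": [-0.07,-0.022,0.01],"aperture": 0.045}]'; python3 -c "
from h import *
go(.4335,-.172,.15,42)
p,d=imaging.camera('top');q,_=imaging.camera('scene')
f=lambda im,x,y,w:cv2.resize(im[y:y+w,x:x+w,::-1],(400,400),interpolation=2)
cv2.imwrite('pics/a1.png',np.hstack([f(p,290,180,100),f(q,240,170,120)]))"
```

```text
clock: 1.72
eef_pos: [0.4265, -0.1549, 0.15]
tool_rot: [0.407, 0.913, 0.0, -0.001]
ft_force: [0.2, -0.1, -0.2]
grip_width: 0.0448
grasp_force: 0.0
t 1.73 rot [-0.0007 -0.0021 -0.0016] shift [-0.0174 -0.0062 -0.    ]
```

View pics/a1.png

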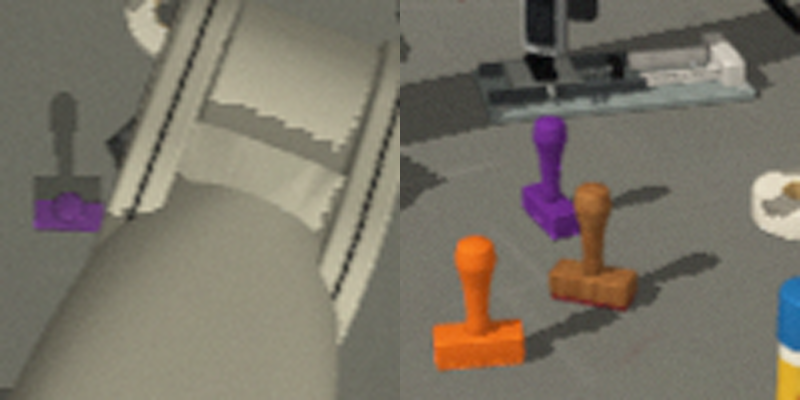

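The top view is blocked by the arm. The scene view shows the gripper above and behind the brown stamp. I'm aligning and descending.

```bash
python3 -m jog '[{"xyz": [-0.0174,-0.0062,0.02],"aperture": 0.045},{"xyz": [-0.0174,-0.0062,0.06],"aperture": 0.045},{"xyz": [-0.0174,-0.0062,0.09],"aperture": 0.045},{"xyz": [-0.0174,-0.0062,0.11],"aperture": 0.045},{"xyz": [-0.0174,-0.0062,0.12],"aperture": 0.045},{"xyz": [-0.0174,-0.0062,0.12],"aperture": 0.03},{"xyz": [-0.0174,-0.0062,0.12],"aperture": 0.026},{"xyz": [-0.0174,-0.0062,0.12],"aperture": 0.026}]'; python3 -c "
from h import *
go(.4335,-.172,.03,42)
q,_=imaging.camera('scene')
f=lambda im,x,y,w:cv2.resize(im[y:y+w,x:x+w,::-1],(500,500),interpolation=2)
cv2.imwrite('pics/a2.png',f(q,240,170,120))"
```

```text
clock: 2.82
eef_pos: [0.4349, -0.172, 0.0317]
tool_rot: [0.407, 0.914, 0.0, 0.001]
ft_force: [0.8, 0.2, -0.2]
grip_width: 0.026
grasp_force: 0.0
t 2.83 rot [0.0009 0.0017 0.0002] shift [ 0.0009 -0.0011  0.0017]
```

View pics/a2.png

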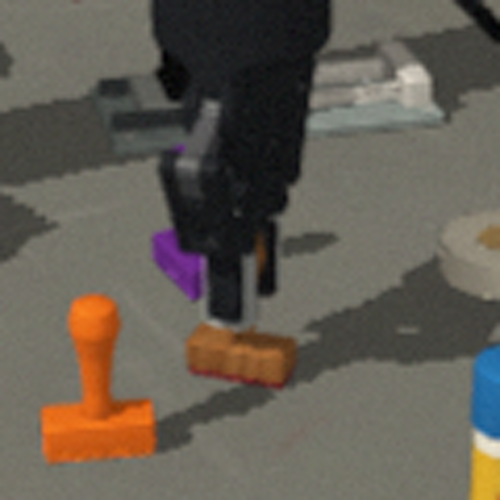

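The fingers straddle the brown stamp's handle, with its block below them at (243,355) in the crop. I'm closing in small steps to keep the grip gentle.

```bash
python3 -m jog '[{"aperture": 0.023},{"aperture": 0.022},{"aperture": 0.021},{"aperture": 0.021}]'; python3 -m jog '[{"aperture": 0.0205},{"aperture": 0.0205}]'; python3 -m jog '[{"aperture": 0.02},{"aperture": 0.02}]'
```

```text
clock: 3.38
eef_pos: [0.4341, -0.1718, 0.0307]
tool_rot: [0.407, 0.914, -0.0, -0.0]
ft_force: [0.0, -0.5, 1.0]
grip_width: 0.0209
grasp_force: 0.0
clock: 3.62
eef_pos: [0.4341, -0.1718, 0.0307]
tool_rot: [0.407, 0.914, -0.0, -0.0]
ft_force: [0.2, -0.6, 0.1]
grip_width: 0.0204
grasp_force: 0.6
clock: 3.88
eef_pos: [0.4341, -0.1718, 0.0307]
tool_rot: [0.407, 0.914, -0.0, -0.0]
ft_force: [-1.0, -0.2, 0.7]
grip_width: 0.0197
grasp_force: 3.6
```

```bash
python3 -m jog '[{"aperture": 0.0197},{"aperture": 0.0197}]'; python3 -m jog '[{"aperture": 0.0195},{"aperture": 0.0195}]'
```

```text
clock: 4.12
eef_pos: [0.4342, -0.1718, 0.0307]
tool_rot: [0.407, 0.914, -0.0, 0.0]
ft_force: [-0.6, -0.3, 0.8]
grip_width: 0.0198
grasp_force: 6.6
clock: 4.38
eef_pos: [0.4342, -0.1718, 0.0307]
tool_rot: [0.407, 0.914, -0.0, -0.0]
ft_force: [-0.2, -0.5, 1.3]
grip_width: 0.0196
grasp_force: 9.0
```

```bash
python3 -m jog '[{"xyz": [0,0,-0.01],"aperture": 0.0195},{"xyz": [0,0,-0.04],"aperture": 0.0195},{"xyz": [0,0,-0.07],"aperture": 0.0195},{"xyz": [0,0,-0.1],"aperture": 0.0195},{"xyz": [0,0,-0.12],"aperture": 0.0195},{"xyz": [0,0,-0.12],"aperture": 0.0195}]'; python3 -c "
from h import *
a=np.radians(-15.8);s=np.array([.6349,.0731]);
go(*s,.15,74.2)
P=None
q,d=imaging.camera('scene');P=cloud('scene',d);cv2.imwrite('pics/s3.png',q[:,:,::-1])
h=cv2.cvtColor(q,cv2.COLOR_RGB2HSV);m=(h[...,1]>110)&(h[...,0]<20)&(abs(P[...,0]-.434)<.05)&(abs(P[...,1]+.172)<.05)
Q=P[m];print(len(Q),Q.min(0).round(3),Q.max(0).round(3),Q.mean(0).round(3))"
```

```text
clock: 5.12
eef_pos: [0.4356, -0.1723, 0.1528]
tool_rot: [0.407, 0.914, 0.0, 0.002]
ft_force: [-0.1, -0.0, 0.4]
grip_width: 0.0195
grasp_force: 9.0
t 5.12 rot [ 0.001   0.0046 -0.5619] shift [0.049  0.3123 0.0033]
358 [ 0.385 -0.206 -0.002] [ 0.457 -0.126  0.398] [ 0.43  -0.179  0.144]
```

```bash
python3 -m jog '[{"rot": [0,0,-0.15],"xyz": [0.012,0.06,0],"aperture": 0.0195},{"rot": [0,0,-0.3],"xyz": [0.022,0.11,0],"aperture": 0.0195},{"rot": [0,0,-0.43],"xyz": [0.032,0.16,0],"aperture": 0.0195},{"rot": [0,0,-0.53],"xyz": [0.042,0.22,0],"aperture": 0.0195},{"rot": [0,0,-0.562],"xyz": [0.047,0.27,0],"aperture": 0.0195},{"rot": [0,0,-0.562],"xyz": [0.049,0.3,0],"aperture": 0.0195},{"rot": [0,0,-0.562],"xyz": [0.049,0.312,0],"aperture": 0.0195},{"rot": [0,0,-0.562],"xyz": [0.049,0.312,0],"aperture": 0.0195},{"rot": [0,0,-0.562],"xyz": [0.049,0.312,0],"aperture": 0.0195}]'; python3 -c "
from h import *
go(.6349,.0731,.15,74.2)"
```

```text
clock: 6.3
eef_pos: [0.6322, 0.0721, 0.1503]
tool_rot: [0.138, 0.99, -0.0, -0.001]
ft_force: [0.7, -0.2, -0.1]
grip_width: 0.0201
grasp_force: 9.0
t 6.3 rot [-0.0009 -0.0014 -0.0014] shift [-0.0023  0.0016  0.0003]
```

```bash
python3 -m jog '[{"xyz": [-0.0023,0.0016,0.03],"aperture": 0.0195},{"xyz": [-0.0023,0.0016,0.06],"aperture": 0.0195},{"xyz": [-0.0023,0.0016,0.08],"aperture": 0.0195},{"xyz": [-0.0023,0.0016,0.08],"aperture": 0.0195},{"xyz": [-0.0023,0.0016,0.08],"aperture": 0.0195}]'; python3 -c "
from h import *
go(.6349,.0731,.07,74.2)
q,d=imaging.camera('scene');p,e=imaging.camera('top');np.save('pics/s4.npy',d);np.save('pics/t4.npy',e);cv2.imwrite('pics/s4f.png',q[:,:,::-1]);cv2.imwrite('pics/t4f.png',p[:,:,::-1])
f=lambda im,x,y,w:cv2.resize(im[y:y+w,x:x+w,::-1],(400,400),interpolation=2)
cv2.imwrite('pics/a4.png',np.hstack([f(p,205,130,100),f(q,260,120,100)]))"
```

```text
clock: 6.92
eef_pos: [0.6363, 0.0736, 0.072]
tool_rot: [0.138, 0.99, 0.0, 0.001]
ft_force: [-0.3, 0.7, -0.5]
grip_width: 0.0198
grasp_force: 9.0
t 6.92 rot [ 0.0006  0.0015 -0.0011] shift [ 0.0012 -0.0009  0.002 ]
```

View pics/a4.png

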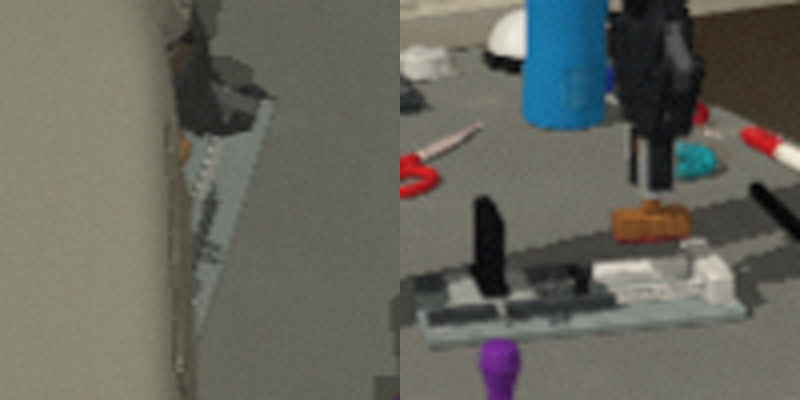

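The stamp hangs upright above the seat at about (650,222) in the right crop, between the pad and the fence. I'm checking the offset numerically before lowering.

```bash
python3 - <<'E'
from h import *
a=np.radians(-15.8);C=np.array([[np.cos(a),np.sin(a)],[-np.sin(a),np.cos(a)]]);O=np.array([.6349,.0731])-55e-3*np.array([np.cos(a),np.sin(a)])
im=cv2.imread("pics/s4f.png");h=cv2.cvtColor(im,cv2.COLOR_BGR2HSV);P=cloud("scene",np.load("pics/s4.npy"))
L=np.concatenate([(P[...,:2]-O)@C.T,P[...,2:]],-1)*1000
m=np.zeros((400,640),bool);m[165:185,308:338]=1;m&=(h[...,1]>100)&((h[...,0]<22)|(h[...,0]>170));q=L[m];q=q[(abs(q[:,1])<30)&(q[:,2]>30)&(q[:,2]<70)]
print("block",len(q),np.percentile(q,[2,10,50,90,98],axis=0).round(1).tolist())
for k,lo,hi,x0,x1 in(("front",38,54,30,80),("top",56,62,30,80)):
    s=q[(q[:,2]>lo)&(q[:,2]<hi)];print(k,len(s),np.percentile(s,[5,50,95],axis=0).round(1).tolist())
f=L[180:200,300:352].reshape(-1,3)
s=f[(f[:,2]>10)&(f[:,2]<28)&(f[:,0]>82)&(f[:,0]<110)&(abs(f[:,1])<40)];print("fence",np.percentile(s,[2,50,98],axis=0).round(1).tolist())
s=f[(f[:,2]>13)&(f[:,2]<22)&(f[:,0]>28)&(f[:,0]<78)&(abs(f[:,1])<28)];print("rails",len(s),np.histogram(s[:,1],np.arange(-28,29,4)))
T=cloud("top",np.load("pics/top0.npy"));f=np.concatenate([(T[...,:2]-O)@C.T,T[...,2:]],-1).reshape(-1,3)*1000
s=f[(f[:,2]>14)&(f[:,2]<22)&(f[:,0]>30)&(f[:,0]<78)&(abs(f[:,1])<28)];print("rails top",len(s),np.histogram(s[:,1],np.arange(-28,29,2)))
for i in(1,-1):
    r=s[i*s[:,1]>0];print(np.polyfit(r[:,0],r[:,1],1),r[:,1].mean())
E
```

```text
block 165 [[31.6, -14.2, 40.5], [34.6, -12.9, 42.8], [51.7, -9.7, 51.8], [70.7, -2.0, 56.8], [74.5, 6.5, 63.7]]
front 100 [[32.1, -13.7, 40.9], [51.7, -10.7, 47.6], [72.6, -6.8, 53.4]]
top 36 [[36.0, -11.9, 56.1], [51.2, -3.8, 56.6], [70.5, 1.6, 60.9]]
fence [[82.1, -37.1, 10.4], [87.4, -17.9, 22.2], [97.4, 24.6, 24.6]]
rails 69 (array([ 5, 21,  3,  0,  0,  0,  0,  0,  1,  9, 20, 10,  0,  0]), array([-28, -24, -20, -16, -12,  -8,  -4,   0,   4,   8,  12,  16,  20,
        24,  28]))
rails top 80 (array([ 0,  0,  0,  6, 11, 10,  9,  3,  0,  0,  0,  0,  0,  0,  0,  0,  0,
        0,  0,  1,  7,  8, 11, 10,  4,  0,  0,  0]), array([-28, -26, -24, -22, -20, -18, -16, -14, -12, -10,  -8,  -6,  -4,
        -2,   0,   2,   4,   6,   8,  10,  12,  14,  16,  18,  20,  22,
        24,  26,  28]))
[5.91068999e-03 1.66000734e+01] 16.910256094395177
[ 1.3717523e-02 -1.8134000e+01] -17.372822420034343
```

```bash
python3 -c "
from h import *
go(.6357,.0729,.0397,74.2)"; python3 -m jog '[{"xyz": [0,0,0.012],"aperture": 0.0195},{"xyz": [0,0,0.022],"aperture": 0.0195},{"xyz": [0,0,0.026],"aperture": 0.0195},{"xyz": [0,0,0.026],"aperture": 0.0195}]';python3 -c "
from h import *
go(.6357,.0729,.0397,74.2)"
```

```text
t 7.03 rot [ 0.0011  0.0027 -0.0006] shift [ 0.0009 -0.0014  0.0328]
clock: 7.52
eef_pos: [0.6353, 0.0743, 0.0438]
tool_rot: [0.137, 0.991, -0.0, -0.001]
ft_force: [0.1, 0.1, -0.0]
grip_width: 0.0194
grasp_force: 9.0
t 7.53 rot [-0.0006 -0.0015  0.0001] shift [-0.0007 -0.0012  0.0041]
```

```bash
python3 -m jog '[{"xyz": [-0.0005,-0.001,0.002],"aperture": 0.0195},{"xyz": [-0.0005,-0.001,0.003],"aperture": 0.0195},{"xyz": [-0.0005,-0.001,0.004],"aperture": 0.0195},{"xyz": [-0.0005,-0.001,0.0045],"aperture": 0.0195},{"xyz": [-0.0005,-0.001,0.0045],"aperture": 0.0195}]'; python3 -c "
from h import *
go(.6357,.0729,.0397,74.2)
q,d=imaging.camera('scene')
cv2.imwrite('pics/a5.png',cv2.resize(q[130:210,255:355,::-1],(600,480),interpolation=2))"
```

```text
clock: 8.15
eef_pos: [0.6361, 0.0732, 0.0402]
tool_rot: [0.137, 0.991, 0.0, 0.0]
ft_force: [-0.6, -0.2, -1.1]
grip_width: 0.0197
grasp_force: 9.0
t 8.15 rot [ 0.  0. -0.] shift [ 0.0003 -0.0004  0.0005]
```

View pics/a5.png

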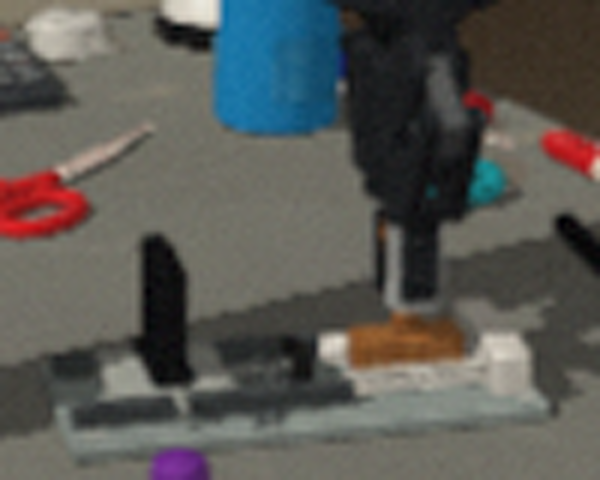

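The block sits between the rails at (405,342) in the crop, close to the floor. I'm lowering it the last millimetre until it touches.

```bash
python3 -m jog '[{"xyz": [0,0,0.0007],"aperture": 0.0195},{"xyz": [0,0,0.0015],"aperture": 0.0195},{"xyz": [0,0,0.0015],"aperture": 0.0195}]'; python3 -m jog '[{"xyz": [0,0,0.0005],"aperture": 0.0195},{"xyz": [0,0,0.0005],"aperture": 0.0195}]'
```

```text
clock: 8.57
eef_pos: [0.6362, 0.0732, 0.0388]
tool_rot: [0.137, 0.991, 0.0, 0.0]
ft_force: [0.5, -0.3, 0.4]
grip_width: 0.0197
grasp_force: 9.0
clock: 8.82
eef_pos: [0.6363, 0.0731, 0.0387]
tool_rot: [0.137, 0.991, 0.0, 0.0]
ft_force: [-0.5, -0.9, 3.6]
grip_width: 0.0193
grasp_force: 9.1
```

```bash
python3 -m jog '[{"xyz": [0,0,-0.0005],"aperture": 0.0195},{"xyz": [0,0,-0.0005],"aperture": 0.021},{"xyz": [0,0,-0.0005],"aperture": 0.024},{"xyz": [0,0,-0.0005],"aperture": 0.032},{"xyz": [0,0,-0.0005],"aperture": 0.045},{"xyz": [0,0,-0.0005],"aperture": 0.045},{"xyz": [0,0,-0.03],"aperture": 0.045},{"xyz": [0,0,-0.07],"aperture": 0.045},{"xyz": [0,0,-0.1],"aperture": 0.045},{"xyz": [0,0,-0.11],"aperture": 0.045}]'; python3 -c "
from h import *
go(.51,.1083,.16,74.2)
q,d=imaging.camera('scene')
cv2.imwrite('pics/a6.png',cv2.resize(q[130:210,255:355,::-1],(600,480),interpolation=2))"
```

```text
clock: 10.07
eef_pos: [0.6375, 0.0733, 0.1508]
tool_rot: [0.137, 0.991, 0.001, 0.002]
ft_force: [0.0, -1.3, -0.6]
grip_width: 0.0449
grasp_force: 0.0
t 10.07 rot [ 0.0017  0.0042 -0.    ] shift [ 0.1321 -0.001  -0.0098]
```

View pics/a6.png

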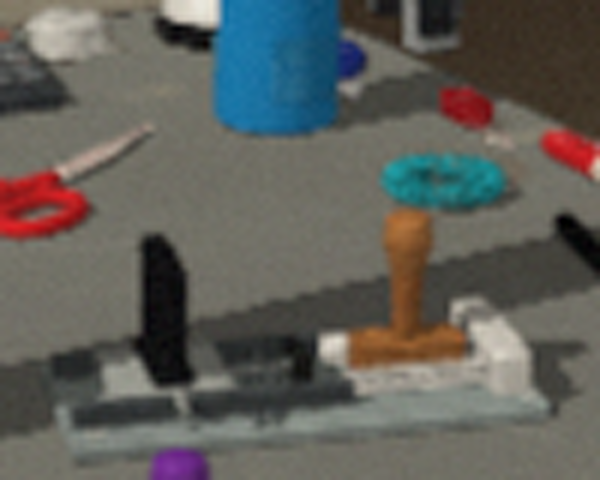

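The stamp stands upright in the seat between the rails ((408,290) in the crop) and is released. Next I'll pinch the handle plate from above.

```bash
python3 -c "
from h import *
print(get_obs()['joint_pos'].round(2) if hasattr(get_obs()['joint_pos'],'round') else get_obs()['joint_pos'])
go(.5387,.1003,.15,-15.8);go(.5387,.1003,.15,164.2)"
```

```text
[ 0.11  0.56  0.27  1.28 -0.    0.39]
t 10.12 rot [0.0043 0.0018 1.5707] shift [ 0.1023 -0.0009  0.0004]
t 10.12 rot [-0.0018  0.0043 -1.5709] shift [ 0.1023 -0.0009  0.0004]
```

```bash
python3 -m jog '[{"rot": [0,0,-0.18],"xyz": [0.03,0,0],"aperture": 0.045},{"rot": [0,0,-0.36],"xyz": [0.06,0,0],"aperture": 0.045},{"rot": [0,0,-0.54],"xyz": [0.09,0,0],"aperture": 0.045},{"rot": [0,0,-0.72],"xyz": [0.1023,-0.001,0],"aperture": 0.045},{"rot": [0,0,-0.9],"xyz": [0.1023,-0.001,0],"aperture": 0.045},{"rot": [0,0,-1.08],"xyz": [0.1023,-0.001,0],"aperture": 0.045},{"rot": [0,0,-1.26],"xyz": [0.1023,-0.001,0],"aperture": 0.045},{"rot": [0,0,-1.44],"xyz": [0.1023,-0.001,0],"aperture": 0.045},{"rot": [0,0,-1.571],"xyz": [0.1023,-0.001,0],"aperture": 0.045},{"rot": [0,0,-1.571],"xyz": [0.1023,-0.001,0],"aperture": 0.045}]'; python3 -c "
from h import *
go(.5387,.1003,.045,164.2)"
```

```text
clock: 11.38
eef_pos: [0.5364, 0.0999, 0.1466]
tool_rot: [-0.603, 0.798, 0.001, -0.001]
ft_force: [0.3, -0.6, 0.4]
grip_width: 0.0454
grasp_force: 0.0
t 11.38 rot [ 0.0025 -0.0013 -0.0014] shift [-0.0011 -0.0023  0.1016]
```

```bash
python3 -m jog '[{"xyz": [0,-0.001,0.03],"aperture": 0.045},{"xyz": [0,-0.001,0.06],"aperture": 0.045},{"xyz": [0,-0.001,0.09],"aperture": 0.045},{"xyz": [0,-0.001,0.101],"aperture": 0.045},{"xyz": [0,-0.001,0.101],"aperture": 0.03},{"xyz": [0,-0.001,0.101],"aperture": 0.02},{"xyz": [0,-0.001,0.101],"aperture": 0.016},{"xyz": [0,-0.001,0.101],"aperture": 0.016}]'; python3 -c "
from h import *
go(.5387,.1003,.045,164.2)
q,d=imaging.camera('scene')
cv2.imwrite('pics/a7.png',cv2.resize(q[130:210,255:355,::-1],(600,480),interpolation=2))"
```

```text
clock: 12.38
eef_pos: [0.539, 0.0999, 0.0481]
tool_rot: [-0.603, 0.798, -0.0, 0.001]
ft_force: [0.4, -0.1, 0.3]
grip_width: 0.0159
grasp_force: 0.0
t 12.38 rot [-0.0015  0.0008  0.    ] shift [-0.0003  0.0004  0.0031]
```

View pics/a7.png

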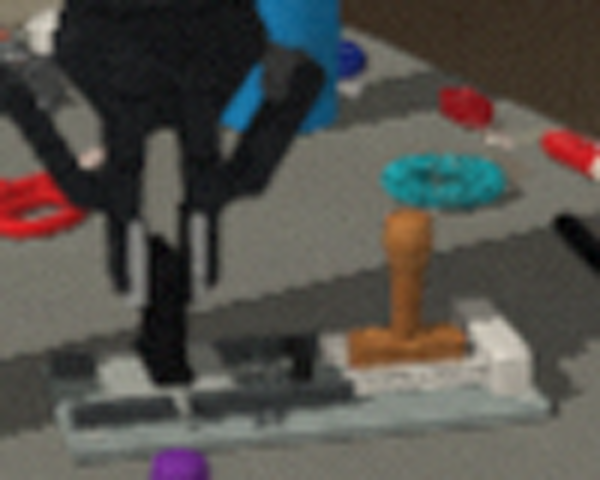

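The fingers straddle the black plate at (165,280) in the crop, and the stamp is clear of them. I'm closing on the plate.

```bash
python3 -m jog '[{"aperture": 0.014},{"aperture": 0.013},{"aperture": 0.0125},{"aperture": 0.012},{"aperture": 0.012}]'; python3 -m jog '[{"aperture": 0.0117},{"aperture": 0.0117}]'; python3 -m jog '[{"aperture": 0.0114},{"aperture": 0.0114}]'
```

```text
clock: 13.05
eef_pos: [0.5384, 0.0998, 0.0472]
tool_rot: [-0.603, 0.798, -0.0, -0.0]
ft_force: [-0.6, -0.6, 0.5]
grip_width: 0.0117
grasp_force: 0.1
clock: 13.3
eef_pos: [0.5383, 0.0998, 0.0472]
tool_rot: [-0.603, 0.798, -0.0, -0.0]
ft_force: [0.4, -0.6, 1.3]
grip_width: 0.0121
grasp_force: 7.3
clock: 13.55
eef_pos: [0.5384, 0.0998, 0.0473]
tool_rot: [-0.603, 0.798, -0.0, 0.0]
ft_force: [-0.3, -0.9, 0.1]
grip_width: 0.0118
grasp_force: 14.6
```

```bash
python3 -m jog '[{"xyz": [0,-0.005,0],"aperture": 0.0114},{"xyz": [0,-0.01,0],"aperture": 0.0114},{"xyz": [0,-0.015,0],"aperture": 0.0114},{"xyz": [0,-0.019,0],"aperture": 0.0114},{"xyz": [0,-0.022,0],"aperture": 0.0114},{"xyz": [0,-0.024,0],"aperture": 0.0114},{"xyz": [0,-0.026,0],"aperture": 0.0114},{"xyz": [0,-0.028,0],"aperture": 0.0114},{"xyz": [0,-0.03,0],"aperture": 0.0114},{"xyz": [0,-0.03,0],"aperture": 0.0114}]'; python3 -c "
from h import *
go(.5711,.0905,.0472,164.2)"
```

```text
clock: 14.8
eef_pos: [0.5666, 0.0918, 0.0472]
tool_rot: [-0.603, 0.797, 0.001, -0.0]
ft_force: [-5.4, 1.6, 5.2]
grip_width: 0.0117
grasp_force: 15.4
t 14.8 rot [ 0.0014 -0.      0.0003] shift [ 0.     -0.0047  0.    ]
```

```bash
python3 -m jog '[{"xyz": [0,-0.002,0],"aperture": 0.0114},{"xyz": [0,-0.004,0],"aperture": 0.0114},{"xyz": [0,-0.0048,0],"aperture": 0.0114},{"xyz": [0,-0.0048,0],"aperture": 0.0114},{"xyz": [0,-0.0048,0],"aperture": 0.0114}]'; python3 -c "
from h import *
go(.5711,.0905,.0472,164.2)
q,d=imaging.camera('scene');p,e=imaging.camera('top')
cv2.imwrite('pics/a8.png',np.hstack([cv2.resize(q[150:210,260:350,::-1],(480,320),interpolation=2),cv2.resize(p[140:225,215:300,::-1],(320,320),interpolation=2)]))"
```

```text
clock: 15.42
eef_pos: [0.5702, 0.0908, 0.0472]
tool_rot: [-0.603, 0.797, 0.001, -0.001]
ft_force: [-7.5, 2.2, 7.1]
grip_width: 0.012
grasp_force: 15.6
t 15.43 rot [ 0.0032 -0.0001  0.0007] shift [ 0.    -0.001 -0.   ]
```

View pics/a8.png

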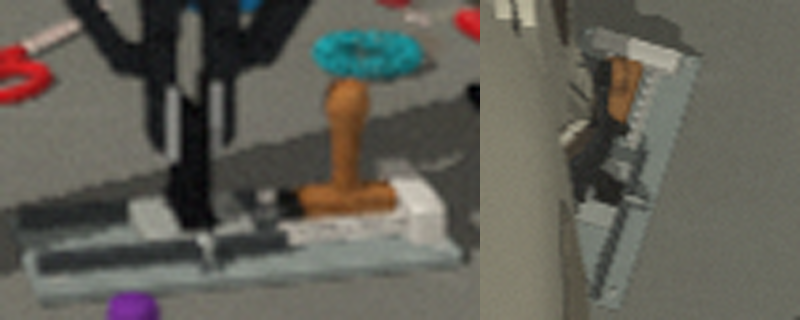

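The pad presses the stamp against the fence, and the pointer at about (207,243) in the crop sits at the marks. Travel is 33 mm, and the force agrees with the spring. I'm adding 1 mm and holding.

```bash
python3 -m jog '[{"xyz": [0,-0.001,0],"aperture": 0.0114},{"xyz": [0,-0.001,0],"aperture": 0.0114},{"xyz": [0,-0.001,0],"aperture": 0.0114},{"xyz": [0,-0.001,0],"aperture": 0.0114},{"xyz": [0,-0.001,0],"aperture": 0.0114},{"xyz": [0,-0.001,0],"aperture": 0.0114},{"xyz": [0,-0.001,0],"aperture": 0.0114},{"xyz": [0,-0.001,0],"aperture": 0.0114},{"xyz": [0,-0.001,0],"aperture": 0.0114},{"xyz": [0,-0.001,0],"aperture": 0.0114}]'; for i in 1 2 3; do python3 -m jog '[{"aperture": 0.0114},{"aperture": 0.0114},{"aperture": 0.0114},{"aperture": 0.0114},{"aperture": 0.0114},{"aperture": 0.0114},{"aperture": 0.0114},{"aperture": 0.0114},{"aperture": 0.0114},{"aperture": 0.0114}]' | head -4; done; python3 -c "
from h import *
go(.5711,.0905,.0472,164.2)
q,d=imaging.camera('scene')
cv2.imwrite('pics/a9.png',cv2.resize(q[155:210,262:345,::-1],(780,520),interpolation=2))"
```

```text
clock: 16.77
eef_pos: [0.5709, 0.0906, 0.0472]
tool_rot: [-0.604, 0.797, 0.001, -0.001]
ft_force: [-7.7, 1.3, 5.7]
grip_width: 0.0114
grasp_force: 15.7
clock: 18.02
eef_pos: [0.5709, 0.0906, 0.0472]
tool_rot: [-0.604, 0.797, 0.001, -0.001]
ft_force: [-6.8, 1.9, 6.9]
clock: 19.27
eef_pos: [0.5709, 0.0906, 0.0472]
tool_rot: [-0.604, 0.797, 0.001, -0.001]
ft_force: [-8.1, 1.4, 7.2]
clock: 20.52
eef_pos: [0.5709, 0.0905, 0.0472]
tool_rot: [-0.604, 0.797, 0.001, -0.001]
ft_force: [-7.6, 2.2, 6.9]
t 20.52 rot [ 0.0036 -0.0001  0.0007] shift [-0.     -0.0002 -0.    ]
```

View pics/a9.png

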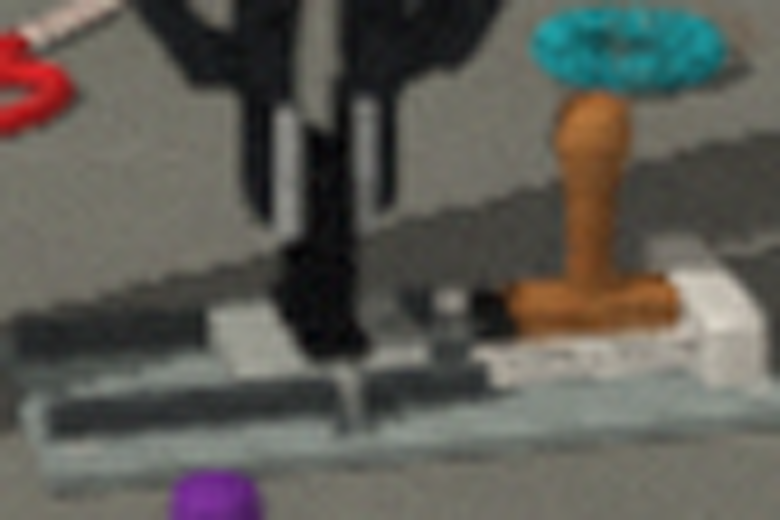

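The stamp is tight between pad and fence, and the plate is still pinched. The pointer at (350,395) in the crop is steady after more than 5 s. I'm handing the job in while holding.

```bash
python3 -c "
from workcell import workorder
print(workorder.job_done())"
```

```text
the job is handed in; nothing more can be done
None
```

The wooden stamp stands in the clamp seat, gripped at about 9 N and let go, and I handed the job in still holding the clamp handle at about 34 mm travel, after about 5 s there at about 8 N; I viewed 11 pictures, one over the limit of 10.

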